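Close a gift tin in the crank press

TASK

Lay the little gift tin in the bed of the crank press, between the ram and the backstop, and let go of it; then take hold of the crank's loose wooden sleeve and wind the ram in until the tin's lid is fully home and pressed firmly, but not so hard that the tin is dented. Keep hold of the sleeve and lead the crank all the way back to its rest, never letting it snap back, then let go and leave the closed tin lying in the bed; do not disturb the other things on the worktop.

Things in the scene. Friction and masses are not known exactly. Their poses are not given: they have to be found in the camera images.
- tin: Plain metal gift tin lying on its side, 50 x 50 mm in section, 0.17 kg. Origin: centre of its section, 25 mm above what it lies on; x runs along it to the lid. It reaches from x = -33 mm (closed end, 50 mm wide bead 5 mm long) to +41 mm (lid up) or +33 mm (lid home). The bare body between, x = -28 to +15 mm, is 46 mm wide: grip it there from above, across y.
- tin_lid (a joint): Push-on lid of the tin, 50 x 50 mm: 0 = up, 0.008 m = fully home (hard stop). Tight: it slides at about 14 N and stays where pushed. To be seated firmly it needs, once home, at least 26 N from the ram; above 60 N the tin dents and is spoiled.
- press: Fixed bench press, base 100 x 345 x 14 mm, pushing lids on sideways. Origin: on the worktop under the ram's face at rest; x across the bed, y along it. The ram advances to -y and slides the loose tin along the bed to the backstop before the lid moves. The gear housing with the crank stands at y = +71 to +149 mm, 92 mm high.
- bed_centre (a point): On the bed's top and centre line, 20 mm above the worktop, 60 mm in front (-y) of the ram's face at rest: put the tin's middle here, along the press's y, either way round. Flat metal bed from there to ram and backstop, between low rails 6 mm higher than the bed, inner faces 58 mm apart. The tin's origin must stay within 8 mm of the centre line.
- stop_mid (a point): Middle of the range of the backstop, 20 mm above the worktop, on the bed's centre line, 126 mm from the ram's face at rest. The upright steel plate (50 mm wide, 47 mm above the bed, reaching 42 mm on behind its face) is clamped with its face up to 12 mm nearer or farther than this point; where exactly is not measured and must be felt.
- ram: The press's ram: a horizontal toothed bar with a face plate 46 wide x 44 high mm, centred 25 mm above the bed. Origin at the centre of its pressing face at no load. It moves 12 mm per radian of crank; the face sits on a stiff rubber spring that gives 1 mm per 12 N, so with the lid home one radian adds at most 144 N.
- crank (a joint): Crank angle: 0 = at rest on its stop, sleeve on the press's -x side of the axis; grows clockwise from above, driving the ram in; up to 6.7 rad. Lid home at 4.0 to 6.0 rad. A return spring (0.06 N m at rest, +0.022 N m per rad) drives it back if let go, drag 0.02 N m s/rad. Over 4.5 rad/s backwards is snapping back; keep the sleeve under 0.18 m/s. Below 0.3 rad it may be let go.
- crank_axis (a point): On the crank's upright axis, 142 mm above the worktop (press frame 0, 110, 142 mm). The crank arm is 60 mm long; its hub and arm lie 103 to 119 mm above the worktop. Leverage is 5 to 1: 10 N of ram force is 2 N more, tangentially, at the sleeve (26 to 60 N at the ram = 5.2 to 12 N above the spring's pull, which is 1 N at rest and 3.1 N at 5.8 rad).
- sleeve_grip (a point): Middle of the crank's grip, 154 mm above the worktop, 60 mm from the crank axis: an upright round dark wooden sleeve that spins freely on its pin, 22 mm thick (24 at its ends), from 118 to 181 mm above the worktop; a steel cap on the pin ends at 187 mm. Held from above it goes round its circle without the hand turning.
- cup: Bystander: small white cup with handle.
- sweet_star: Bystander: star-shaped foil sweet, 50 mm.
- sweet_twist: Bystander: twist-wrapped foil sweet, 75 mm long.
- sweet_small: Bystander: twist-wrapped foil sweet, 71 mm long.
- spoon: Bystander: teaspoon, 132 mm.
Not all that is in view belongs to the job. Leave any pink or turquoise look-alike of the tin alone.

How it is judged (in metres and radians):
On the way, in this order (a step that is already met when the one before it is completed fails the run):
1. the tin lies along the bed between ram and backstop, let go, its lid still up and the crank at rest (x of tin in the frame of press between -0.008 and 0.008 m and y of tin in the frame of press between -0.125 and -0.02 m and z of tin in the frame of press between 0.04 and 0.05 m and angle between the x axis of tin and the y axis of press, either way round below 0.12 rad and contact force between the fingers and tin below 0.2 N and value of joint tin_lid below 0.004 m and value of joint crank below 0.4 rad), for 0.2 s.
2. the ram has pressed the lid home and bears on the tin with at least 25 N while the sleeve is held (x of tin in the frame of press between -0.008 and 0.008 m and y of tin in the frame of press between -0.125 and -0.02 m and z of tin in the frame of press between 0.04 and 0.05 m and angle between the x axis of tin and the y axis of press, either way round below 0.12 rad and value of joint tin_lid above 0.007 m and contact force between ram and tin above 25 N and contact force between the fingers and sleeve above 1 N), for 0.2 s.
At the end, for the whole second after the job is handed in: The closed tin (lid within 1 mm of home) lies at rest along the press's bed between ram and backstop, the crank is back within 0.15 rad of its rest, and the sleeve is let go (x of tin in the frame of press between -0.008 and 0.008 m and y of tin in the frame of press between -0.125 and -0.02 m and z of tin in the frame of press between 0.04 and 0.05 m and angle between the x axis of tin and the y axis of press, either way round below 0.12 rad and value of joint tin_lid above 0.007 m and value of joint crank below 0.15 rad and linear speed of tin below 0.01 m/s and contact force between the fingers and sleeve below 0.2 N); the robot touches nothing.
It fails at once if the tin is pressed with more than 60 N by the ram (dented) (contact force between ram and tin above 60 N).
It fails at once if the crank snaps back (faster than 4.5 rad/s) (velocity of joint crank below -4.5 rad/s).
It fails at once if another thing on the worktop is shifted by more than 20 mm (distance of any of cup, sweet_star, sweet_twist, sweet_small, spoon from where it was at the start of the episode above 0.02 m).
It also fails if it takes over 72 s, if anything falls off the work surface, if the arm or the gripper's body presses on something with over 40 N, if the wrist force passes 120 N, or if a joint passes its speed limit or range.

ROBOT

A 6-joint arm with a two-finger parallel gripper is mounted at the origin on a cart in front of the work surface, level with it; the furniture and walls round the work are solid. World frame = base frame: x ahead of the robot, y to its left, z up, the work surface at z = 0. Lengths are in mm, angles in rad, forces in N, time in s.
With the tool pointing down it reaches from about 400 to 925 mm from the base axis. Payload 12.5 kg.
Tool frame: the origin (TCP) lies midway between the tips of the shut fingers; the grasp point (between the pads) lies 19 mm behind it (env.tcp_to_grasp is the distance from the TCP to the grasp point, in mm); z points along the fingers, y is the line along which they close (so a half turn about z gives the same grasp; the last joint's range is limited). The gripper opens to 95 mm and grips with 3 to 60 N. Pads are 20 mm wide; open, the fingers measure 119 mm over their backs; the gripper's body (75 mm by 180 mm) begins 59 mm behind the grasp point.
Start: joints at [1.173, 0.491, 1.559, -0, 1.092, -0.106], TCP at [179.781, 598.603, 214.661] pointing down, gripper open.
Joint ranges: [-3.1, 3.1], [-0.84, 2.19], [0.05, 2.79], [-1.13, 4.28], [0.06, 2.93], [-2.69, 2.69]. Speed limits (rad/s): [2.22, 2.22, 2.79, 3.14, 3.14, 3.14].

INTERFACE

Orientations are given as [roll, pitch, yaw] about the fixed x, y, z axes, in that order (R = Rz(yaw) Ry(pitch) Rx(roll)).
In Python, from cell import env gives the robot as it stands. The module is installed in compiled form; this text tells all that it offers.
- The arm moves only by the tool step_arm, never from a script. Its argument "plan" is a list that holds one entry, the list of rows, each a list of 5 numbers: the shift along the tool's x, y, z in mm, then the turn about the tool's z in degrees, then the opening, from -1 (shut) to 1 (fully open). A call has 1 to 8 rows; each row is the pose to reach, as a shift and turn from the pose commanded when the call began, along the tool's axes at that moment; what a row does not reach only later rows make up. A row lasts 1/12 s, in which the tool goes at most 41.7 mm and 7.16 degrees, less where a joint would pass 70% of its speed; a pose out of reach is approached as far as the arm can. A call with a gripper value outside its range is refused whole. The fingers move at their own pace and stop on an object; the grip force is fixed at half the most. Time passes only in rows, so rows that repeat a pose let the fingers close. It gives the time, the measured TCP pose, the force, the opening and the grip force at its end, in the units of the state.
- env.state(): the state, without advancing time (a new reading comes with each control period).
- env.read_camera(name): name is "scene" or "top" or "wrist"; returns the picture (480x640x3 uint8, blue, green, red); there is no depth.
- env.get_calibration(name): a dict with "K" (3x3 intrinsics, pixels), "extrinsics" (4x4, takes a point from world to camera coordinates). Camera axes: x right, y up, looking along -z (the intrinsics and any distortion apply to the point x, -y, -z); pixel columns grow to the right and rows downward; lengths in mm; the calibration is good to about 2 mm. A picture is of the moment at which its call begins: read the wrist's pose just before it. get_calibration takes no time and is no camera call; for the wrist camera it gives the pose at the moment of the call.
- env.job_done(): hands the job in; it is judged then, once.
The state is a dict: "t": time; "joints": joint angles; "qvel": joint speeds; "tau": joint torques, N m; "eef_pos": TCP position; "tcp_rot": TCP orientation; "ft_force": force on the tool from outside, world axes, zero at the start; "moment": the same for the moment, N m; "opening": opening from 0.0 (shut) to 1.0 (fully open); "grip_force": force on a finger pad.
Only numpy, scipy, OpenCV 4.12 (cv2) and the standard library are available. Lean on these libraries where they do the work, as an engineer would, in place of code of your own. Each camera call takes 0.05 s, during which the arm holds its last target. There are 200 camera calls.

## Working session

There is one attempt and no reset: what is moved stays moved. The work goes in short steps, Python scripts to look and compute and a tool call to move; the robot and the scene stay as the last step left them, time stands still between calls to the robot, and variables do not carry over. Pictures are saved under pics/ and viewed, at most 10 in all, crops included, and the job is handed in when it is done.

Besides the shell and the picture viewer there is one more tool, called after "Request:" by a JSON object that holds its "method" and its "body". step_arm: Moves the arm, as the interface text tells. Its arguments: {"type":"object","properties":{"plan":{"type":"array"}},"required":["plan"]}

```bash
mkdir -p pics; python3 - <<'E'
from cell import env
import cv2
for n in("top","scene"):
    cv2.imwrite(f"pics/{n}0.png",env.read_camera(n)); c=env.get_calibration(n); print(n,c)
print(env.state())
E
```

```text
top {'K': array([[513.21979212,   0.        , 316.01438628],
       [  0.        , 513.21979212, 246.56199108],
       [  0.        ,   0.        ,   1.        ]]), 'extrinsics': array([[ 1.79555290e-02, -9.99774694e-01,  1.13207742e-02,
        -1.13459394e+02],
       [ 9.80457291e-01,  1.98249181e-02,  1.95730615e-01,
        -5.83389605e+02],
       [-1.95910949e-01,  7.58508890e-03,  9.80592355e-01,
        -1.06840003e+03],
       [ 0.00000000e+00,  0.00000000e+00,  0.00000000e+00,
         1.00000000e+00]])}
scene {'K': array([[450.70626532,   0.        , 313.58019916],
       [  0.        , 450.70626532, 240.42252176],
       [  0.        ,   0.        ,   1.        ]]), 'extrinsics': array([[ 4.68622608e-01, -8.83348432e-01, -9.40212266e-03,
        -3.58384001e+02],
       [ 6.77822932e-01,  3.52723700e-01,  6.45090741e-01,
        -4.34897959e+02],
       [-5.66523543e-01, -3.08677080e-01,  7.64048124e-01,
        -8.11930784e+02],
       [ 0.00000000e+00,  0.00000000e+00,  0.00000000e+00,
         1.00000000e+00]])}
{'t': 0.1, 'joints': array([ 1.17336561e+00,  4.91512544e-01,  1.55938374e+00, -1.90614842e-05,
        1.09171286e+00, -1.05604061e-01]), 'qvel': array([ 1.12490532e-03, -9.53176465e-04, -2.35084909e-03, -1.16306163e-03,
        9.99569050e-04, -6.09175035e-05]), 'tau': array([ 3.49224727e-03, -6.13628197e+01, -2.58608615e+01,  6.94485102e-02,
        4.69749235e-02, -5.45788055e-05]), 'eef_pos': array([179.71479486, 598.37901712, 214.11358809]), 'tcp_rot': array([-3.14058004e+00, -9.03343427e-05,  2.84977475e+00]), 'ft_force': array([-0.85000594,  0.00153121,  0.08684872]), 'moment': array([ 0.005079  ,  0.01407951, -0.0126956 ]), 'grip_force': 0.0, 'opening': 1.0015049489385253}
```

View pics/top0.png

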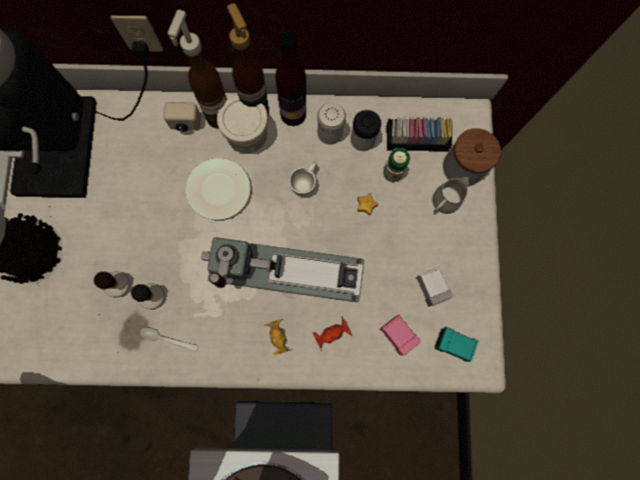

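View pics/scene0.png

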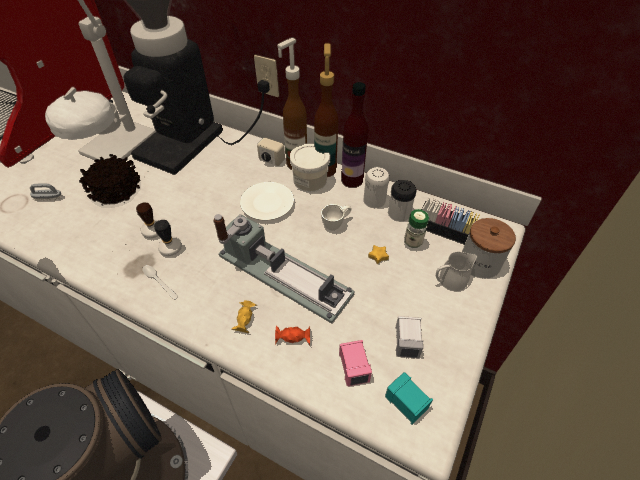

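Candidates for the tin in the top view are the plain grey one (434,286), the pink one (400,335), the turquoise one (457,344), and the cream box by the wall (181,116). I choose the plain metal one and will check it in a crop.

```bash
cat > h.py <<'E'
from cell import env
import numpy as np, cv2
def ray(n,uv,cal=None):
    c=cal or env.get_calibration(n); K,E=c["K"],c["extrinsics"]; R,t=E[:3,:3],E[:3,3]
    d=np.linalg.inv(K)@[uv[0],uv[1],1]; return -R.T@t, R.T@(d*[1,-1,-1])
def at(n,uv,z,cal=None):
    o,d=ray(n,uv,cal); return o+d*(z-o[2])/d[2]
def proj(n,p,cal=None):
    c=cal or env.get_calibration(n); q=c["extrinsics"]@np.r_[p,1]; q=c["K"]@(q[:3]*[1,-1,-1]); return q[:2]/q[2]
E
python3 - <<'E'
import cv2,numpy as np
i=cv2.imread("pics/top0.png")
a=cv2.resize(i[232:306,197:372],None,fx=4.5,fy=4.5,interpolation=cv2.INTER_CUBIC)
b=cv2.resize(i[262:310,405:465],None,fx=5,fy=5,interpolation=cv2.INTER_CUBIC)
j=cv2.imread("pics/scene0.png")
c=cv2.resize(j[305:365,385:435],None,fx=4,fy=4,interpolation=cv2.INTER_CUBIC)
o=np.zeros((333+245,790,3),np.uint8); o[:333,:787]=a[:, :787]; o[335:575,:300]=b; o[335:575,310:510]=c
cv2.imwrite("pics/crop1.png",o)
E
```

```text
(no output)
```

View pics/crop1.png

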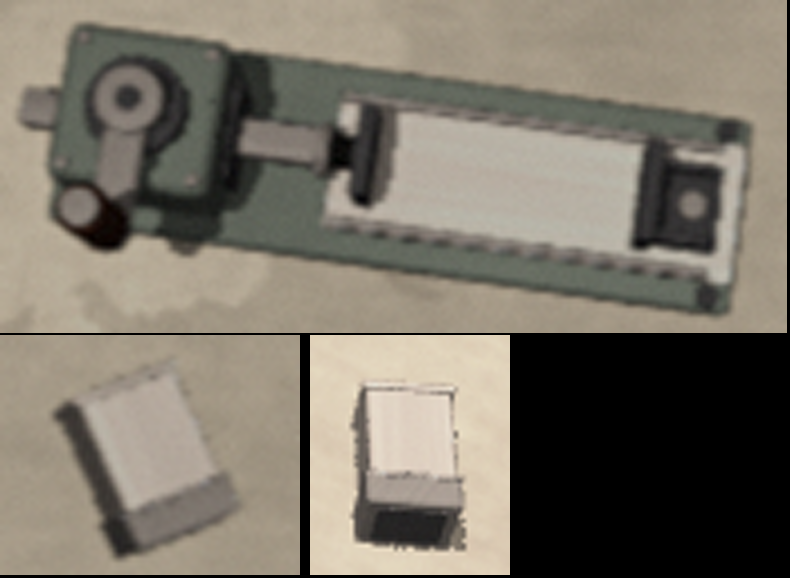

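```bash
python3 - <<'E'
from h import *
np.set_printoptions(precision=1,suppress=True)
A=lambda x,y,z:at("top",(x/4.5+197,y/4.5+232),z)
B=lambda x,y,z:at("top",(x/5+405,(y-335)/5+262),z)
rt,rb=A(750,122,14),A(733,313,14)
print("right corners",rt,rb,np.linalg.norm(rt-rb))
for n,p in dict(lo1=A(200,250,14),up1=A(240,52,14),hub=A(127,98,119),sleevetop=A(78,208,187),housTL=A(80,25,92),housTR=A(235,48,92),housBR=A(215,200,92),ramT=A(383,105,64),ramB=A(372,205,64),stT=A(650,140,67),stB=A(638,250,67)).items(): print(n,p)
for n,p in dict(beadL=B(75,403,50),beadR=B(172,362,50),lidR=B(240,505,50),lidL=B(132,548,50)).items(): print(n,p)
# bystanders
print("joints cams", at("top",(304,181),30),at("top",(367,204),10),at("top",(278,337),10),at("top",(332,333),10),at("top",(168,338),5))
E
```

```text
right corners [ 567.4 -211.6   14. ] [ 470.8 -203.1   14. ] 96.94266494985274
lo1 [497.1  63.   14. ]
up1 [598.3  47.4  14. ]
hub [554.3  85.3 119. ]
sleevetop [494.1  91.9 187. ]
housTL [593.9 114.   92. ]
housTR [584.3  40.2  92. ]
housBR [511.7  46.4  92. ]
ramT [563.4 -28.9  64. ]
ramB [514.6 -25.1  64. ]
stT [ 548.3 -158.    67. ]
stB [ 495.  -152.7   67. ]
beadL [ 526.8 -331.5   50. ]
beadR [ 545.9 -374.6   50. ]
lidR [ 483.4 -402.5   50. ]
lidL [ 463.8 -354.9   50. ]
joints cams [744.9 -72.   30. ] [ 698.7 -219.8   10. ] [389.5 -22.3  10. ] [ 400.4 -141.6   10. ] [383.  221.4   5. ]
```

The crop confirms the plain metal tin: bead at the upper left, lid at the lower right. The press lies nearly along world -y. I'll fly over the press first, on the way to the tin, for a closer wrist view.

Request:
{"method": "step_arm", "body": {"plan": [[[0, 0, -40, 0, 1], [-500, -557, -116, 80, 1], [-500, -557, -116, 80, 1], [-500, -557, -116, 80, 1], [-500, -557, -116, 80, 1], [-500, -557, -116, 80, 1], [-500, -557, -116, 80, 1], [-500, -557, -116, 80, 1]]]}}

```text
t: 0.77
eef_pos: [303.5, 334.1, 284.2]
tcp_rot: [-3.142, 0.0, 1.969]
ft_force: [1.9, 0.4, 0.6]
opening: 1.0
grip_force: 0.0
```

```bash
cat >> h.py <<'E'
def rel(p,yaw,s=None):
    "shift in tool axes (mm) and turn (deg) from the measured pose to world p, yaw"
    s=s or env.state(); y=s["tcp_rot"][2]; d=np.array(p)-s["eef_pos"]
    X=np.array([np.cos(y),np.sin(y),0]);Y=np.array([np.sin(y),-np.cos(y),0])
    t=-np.degrees((yaw-y+np.pi)%(2*np.pi)-np.pi)
    return np.round([X@d,Y@d,-d[2],t],1)
E
python3 - <<'E'
from h import *
s=env.state();print(s["t"],s["eef_pos"],s["tcp_rot"],rel((500,-80,330),1.46))
E
```

```text
0.7667 [303.46458118 334.13215083 284.18497204] [-3.14152381e+00  5.71627158e-05  1.96908290e+00] [-457.9   20.5  -45.8   29.2]
```

Request:
{"method": "step_arm", "body": {"plan": [[[-458, 20, -46, 29, 1], [-458, 20, -46, 29, 1], [-458, 20, -46, 29, 1], [-458, 20, -46, 29, 1], [-458, 20, -46, 29, 1], [-458, 20, -46, 29, 1], [-458, 20, -46, 29, 1], [-458, 20, -46, 29, 1]]]}}

```text
t: 1.43
eef_pos: [447.1, 34.9, 317.6]
tcp_rot: [3.142, -0.0, 1.468]
ft_force: [0.6, 1.0, -0.1]
opening: 1.0
grip_force: 0.0
```

Request:
{"method": "step_arm", "body": {"plan": [[[-125, 5, -12, 0, 1], [-125, 5, -12, 0, 1], [-125, 5, -12, 0, 1], [-125, 5, -12, 0, 1], [-125, 5, -12, 0, 1]]]}}

```text
t: 1.85
eef_pos: [438.8, -89.7, 329.2]
tcp_rot: [-3.141, -0.0, 1.464]
ft_force: [0.1, 1.0, 0.5]
opening: 0.998
grip_force: 0.0
```

```bash
python3 - <<'E'
from h import *
import pickle
s=env.state();c=env.get_calibration("wrist");i=env.read_camera("wrist");cv2.imwrite("pics/w1.png",i);pickle.dump(c,open("w1.pkl","wb"))
print(s["t"],s["eef_pos"],s["tcp_rot"],s["qvel"].round(3)); o=ray("wrist",(320,240),c);print(o)
O=np.array([540.5,-25.5]);
for ph in(-.115,):
  for q in((0,-60,20),(-50,-60,14),(50,-60,14),(0,0,64),(0,-126,67),(0,110,119),(-60,110,187)):
    y=np.array([-np.sin(ph),np.cos(ph)]);x=np.array([np.cos(ph),np.sin(ph)]);w=O+q[0]*x+q[1]*y
    print(q,proj("wrist",(*w,q[2]),c).round())
E
```

```text
1.85 [438.79254844 -89.69250427 329.16997183] [-3.14123016e+00 -2.22201471e-04  1.46431155e+00] [ 0.068 -0.006  0.014  0.008  0.     0.027]
(array([446.01451069, -18.73022348, 498.55294095]), array([-0.01619738, -0.26023629, -0.96548922]))
(0, -60, 20) [399. 177.]
(-50, -60, 14) [354. 176.]
(50, -60, 14) [443. 177.]
(0, 0, 64) [411. 121.]
(0, -126, 67) [404. 246.]
(0, 110, 119) [436. -23.]
(-60, 110, 187) [371. -60.]
```

View pics/w1.png

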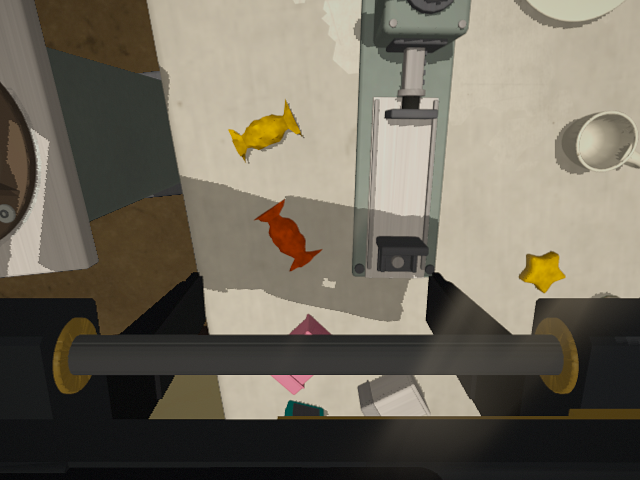

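The wrist view shows the ram plate at about (411,117), the backstop's top edge at about (402,238) and the base corners at about (352,276) and (437,276). All of these agree with the estimate to a few mm, and no other tin is near the press. Next I'll pin down the numbers.

```bash
python3 - <<'E'
from h import *
import pickle
c=pickle.load(open("w1.pkl","rb"));np.set_printoptions(precision=1,suppress=True)
P=lambda u,v,z:at("wrist",(u,v),z,c)
L=[P(352,274,14),P(357,130,14)];R=[P(436,274,14),P(450,95,14)]
print(L,R)
for a,b in(L,R): print("slope",(b-a)[0]/(b-a)[1])
print("ram",P(386,117,64),P(438,117,64),"stop",P(377,238,67),P(427,238,67),"rails",P(370,230,26),P(436,230,26),P(376,98,26),P(440,98,26))
i=cv2.imread("pics/w1.png");cv2.imwrite("pics/c2.png",cv2.resize(i[0:290,335:475],None,fx=2.05,fy=2.05,interpolation=cv2.INTER_CUBIC))
print(rel((514,-362,140),0.398))
E
```

```text
[array([ 471.6, -195.5,   14. ]), array([491.4, -29.1,  14. ])] [array([ 571.8, -206.3,   14. ]), array([594.1,  -3.4,  14. ])]
slope 0.11862541038050287
slope 0.10949067005096119
ram [515.9 -18.8  64. ] [566.5 -24.2  64. ] stop [ 498.2 -139.3   67. ] [ 550.1 -144.9   67. ] rails [ 495.9 -140.5   26. ] [ 570.6 -148.5   26. ] [512.8   1.6  26. ] [579.8  -5.6  26. ]
[-264.4  103.3  189.1   61.2]
```

View pics/c2.png

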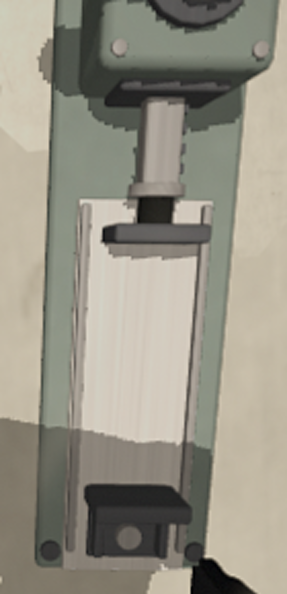

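```bash
python3 - <<'E'
from h import *
import pickle
c=pickle.load(open("w1.pkl","rb"));np.set_printoptions(precision=1,suppress=True)
P=lambda u,v,z:at("wrist",(335+u/2.05,v/2.05),z,c)
print("stop",P(136,487,20),P(136,514,67),"ram",P(156,241,64))
a=(P(90,210,26)+P(203,210,26))/2; b=(P(76,540,26)+P(179,540,26))/2
print("rails",P(90,210,26),P(203,210,26),P(76,540,26),P(179,540,26),a,b,(a-b)[0]/(a-b)[1])
E
```

```text
stop [ 531.9 -154.9   20. ] [ 522.7 -155.9   67. ] ram [540.3 -21.9  64. ]
rails [515.6  -3.2  26. ] [573.4  -9.4  26. ] [ 495.3 -180.6   26. ] [ 553.4 -186.9   26. ] [544.5  -6.3  26. ] [ 524.3 -183.7   26. ] 0.11355448932622901
```

Request:
{"method": "step_arm", "body": {"plan": [[[-264, 103, 189, 61, 1], [-264, 103, 189, 61, 1], [-264, 103, 189, 61, 1], [-264, 103, 189, 61, 1], [-264, 103, 189, 61, 1], [-264, 103, 189, 61, 1], [-264, 103, 189, 61, 1], [-264, 103, 189, 61, 1]]]}}

```text
t: 2.57
eef_pos: [514.3, -354.6, 142.9]
tcp_rot: [-3.141, -0.0, 0.465]
ft_force: [0.6, 0.5, 0.9]
opening: 0.998
grip_force: 0.0
```

```bash
python3 - <<'E'
from h import *
s=env.state();print(s["t"],s["eef_pos"],s["tcp_rot"],rel((514,-362,140),0.398))
E
```

```text
2.5667 [ 514.26808894 -354.6295187   142.87125697] [-3.14089932e+00 -3.29049251e-05  4.64872320e-01] [-3.5  6.5  2.9  3.8]
```

Request:
{"method": "step_arm", "body": {"plan": [[[-4, 7, 30, 4, 1], [-4, 7, 68, 4, 1], [-4, 7, 105, 4, 1], [-4, 7, 129, 4, 1], [-4, 7, 129, 4, 1]]]}}

```text
t: 2.98
eef_pos: [511.6, -359.6, 10.3]
tcp_rot: [-3.134, 0.003, 0.401]
ft_force: [-0.8, 0.5, 0.4]
opening: 1.004
grip_force: 0.0
```

Request:
{"method": "step_arm", "body": {"plan": [[[0, 0, 0, 0, -0.2], [0, 0, 0, 0, -0.2], [0, 0, 0, 0, -0.2], [0, 0, 0, 0, -0.2], [0, 0, 0, 0, -0.2], [0, 0, 0, 0, -0.2]]]}}

```text
t: 3.48
eef_pos: [512.9, -363.3, 16.4]
tcp_rot: [3.14, -0.001, 0.399]
ft_force: [-0.2, -0.3, 0.6]
opening: 0.638
grip_force: 0.0
```

```bash
python3 - <<'E'
from h import *
s=env.state();print(s["t"],s["eef_pos"],s["tcp_rot"],s["opening"],s["grip_force"],rel((535.7,-84.5,120),1.458))
cv2.imwrite("pics/s2.png",cv2.resize(env.read_camera("scene")[270:430,300:460],None,fx=3.5,fy=3.5))
E
```

```text
3.4833 [ 512.89103014 -363.33074367   16.37870077] [ 3.14035044e+00 -6.95623557e-04  3.98827911e-01] 0.6378218485177418 0.0 [ 129.3 -248.1 -103.6  -60.7]
```

View pics/s2.png

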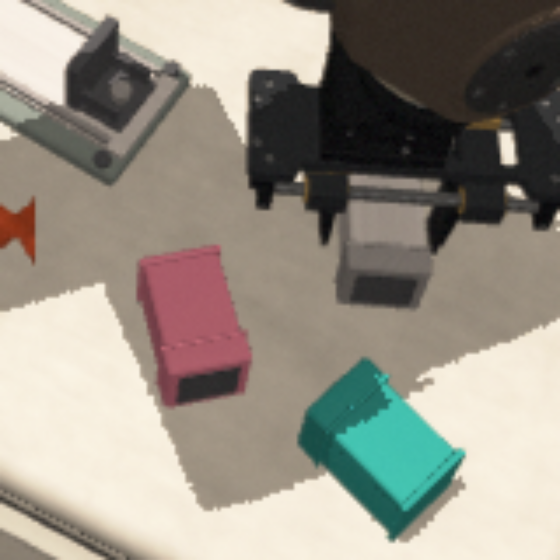

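The fingers straddle the bare body, with the lid clear in front of them. Next I'll finish closing.

Request:
{"method": "step_arm", "body": {"plan": [[[0, 0, 0, 0, -0.6], [0, 0, 0, 0, -0.6], [0, 0, 0, 0, -0.6], [0, 0, 0, 0, -0.6], [0, 0, 0, 0, -0.6], [0, 0, 0, 0, -0.6]]]}}

```text
t: 4.03
eef_pos: [512.7, -363.3, 15.6]
tcp_rot: [3.141, -0.0, 0.399]
ft_force: [-1.7, -0.1, 5.9]
opening: 0.482
grip_force: 30.0
```

Request:
{"method": "step_arm", "body": {"plan": [[[0, 0, -35, 0, -0.6], [0, 0, -75, 0, -0.6], [20, -35, -104, -7, -0.6], [38, -73, -104, -14, -0.6], [56, -110, -104, -21, -0.6], [74, -147, -104, -28, -0.6], [92, -185, -104, -35, -0.6], [110, -220, -104, -42, -0.6]]]}}

```text
t: 4.7
eef_pos: [527.6, -119.8, 119.1]
tcp_rot: [-3.141, -0.0, 1.137]
ft_force: [1.2, -0.4, -1.4]
opening: 0.481
grip_force: 30.0
```

```bash
python3 - <<'E'
from h import *
s=env.state();print(s["t"],s["eef_pos"],s["tcp_rot"],rel((535.7,-84.5,120),1.458))
E
```

```text
4.7 [ 527.60540112 -119.80734256  119.12400919] [-3.14089801e+00 -1.04382285e-04  1.13743215e+00] [ 35.4  -7.5  -0.9 -18.4]
```

Request:
{"method": "step_arm", "body": {"plan": [[[11, -3, 0, -7, -0.6], [22, -5, 0, -14, -0.6], [33, -8, 0, -18.7, -0.6], [33, -8, 0, -18.7, -0.6], [33, -8, 0, -18.7, -0.6]]]}}

```text
t: 5.12
eef_pos: [534.9, -88.2, 119.1]
tcp_rot: [-3.141, -0.0, 1.457]
ft_force: [-0.2, -1.0, -1.3]
opening: 0.484
grip_force: 30.0
```

```bash
python3 - <<'E'
from h import *
s=env.state();print(s["t"],s["eef_pos"],s["tcp_rot"],s["ft_force"],rel((535.7,-84.5,36.5),1.458))
i=env.read_camera("top");cv2.imwrite("pics/t3.png",cv2.resize(i[225:310,195:375],None,fx=4,fy=4,interpolation=cv2.INTER_CUBIC))
E
```

```text
5.1167 [534.90112235 -88.19870976 119.09269826] [-3.14103030e+00 -1.61164959e-04  1.45652918e+00] [-0.18338912 -0.98380408 -1.30875969] [ 3.8  0.4 82.6 -0.1]
```

View pics/t3.png

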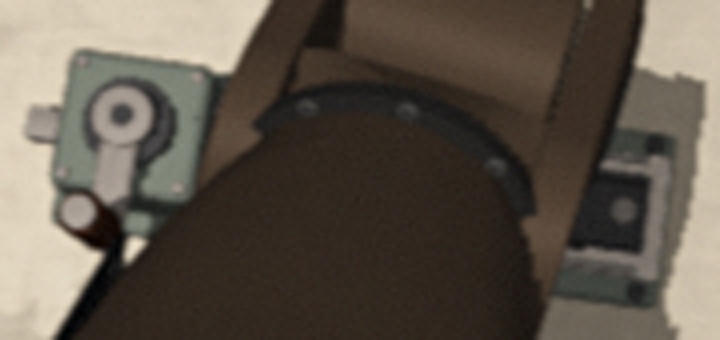

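The top view shows the hub, the sleeve still at rest and the backstop clear. The arm hides the bed. I'll lower the tin.

Request:
{"method": "step_arm", "body": {"plan": [[[1, 0, 25, 0, -0.6], [2, 0, 50, 0, -0.6], [2, 0, 65, 0, -0.6], [2, 0, 74, 0, -0.6], [2, 0, 80, 0, -0.6], [2, 0, 82, 0, -0.6], [2, 0, 82, 0, -0.6]]]}}

```text
t: 5.75
eef_pos: [535.4, -86.8, 37.5]
tcp_rot: [3.142, -0.0, 1.457]
ft_force: [-0.9, 0.3, -2.7]
opening: 0.484
grip_force: 30.0
```

Request:
{"method": "step_arm", "body": {"plan": [[[0, 0, 1.5, 0, -0.6], [0, 0, 1.5, 0, -0.6], [0, 0, 1.5, 0, -0.6]]]}}

```text
t: 6.0
eef_pos: [535.5, -86.6, 36.5]
tcp_rot: [3.141, 0.0, 1.458]
ft_force: [0.2, -0.3, -1.3]
opening: 0.481
grip_force: 30.0
```

```bash
python3 - <<'E'
from h import *
s=env.state();print(s["t"],s["eef_pos"],s["ft_force"],s["moment"])
cv2.imwrite("pics/s3.png",cv2.resize(env.read_camera("scene")[190:330,200:370],None,fx=4,fy=4,interpolation=cv2.INTER_CUBIC))
E
```

```text
6.0 [535.53149768 -86.5696699   36.49257077] [ 0.2092897  -0.28070444 -1.2509518 ] [-0.10888183  0.02564141  0.0229124 ]
```

View pics/s3.png

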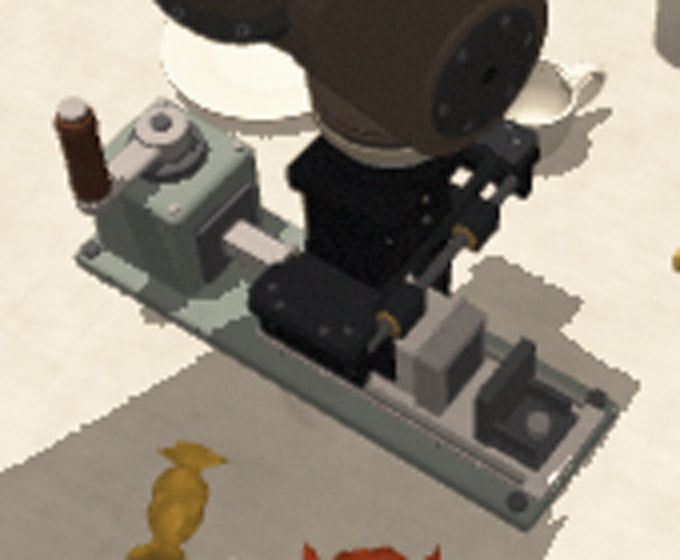

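The tin sits between the rails, square, with the lid toward the backstop. Release.

Request:
{"method": "step_arm", "body": {"plan": [[[0, 0, 0, 0, 0.3], [0, 0, 0, 0, 0.5], [0, 0, 0, 0, 0.5], [0, 0, 0, 0, 0.5], [0, 0, 0, 0, 0.5]]]}}

```text
t: 6.47
eef_pos: [535.3, -86.5, 36.0]
tcp_rot: [3.141, -0.0, 1.458]
ft_force: [0.7, 0.5, 0.4]
opening: 0.734
grip_force: 0.0
```

Request:
{"method": "step_arm", "body": {"plan": [[[0, 0, -15, 0, 0.5], [0, 0, -45, 0, 0.5], [0, 0, -85, 0, 0.5], [0, 0, -125, 0, 0.3], [0, 0, -165, 0, 0.3], [0, 0, -180, 0, 0.3], [0, 0, -180, 0, 0.3]]]}}

```text
t: 7.05
eef_pos: [536.5, -86.8, 220.0]
tcp_rot: [3.135, 0.001, 1.458]
ft_force: [-0.6, -0.0, 0.1]
opening: 0.654
grip_force: 0.0
```

```bash
python3 - <<'E'
from h import *
s=env.state();print(s["t"],s["eef_pos"],s["tcp_rot"],s["opening"],rel((495.4,92.1,217),1.458),rel((495.4,92.1,135),1.458))
i=env.read_camera("wrist");c=env.get_calibration("wrist");cv2.imwrite("pics/w4.png",i);import pickle;pickle.dump(c,open("w4.pkl","wb"))
print(proj("wrist",(495.4,92.1,187),c),proj("wrist",(555,85.3,119),c))
E
```

```text
7.05 [536.54557148 -86.81345144 220.03014769] [3.13464523e+00 1.09149141e-03 1.45832835e+00] 0.653773669523822 [173.2 -61.    3.    0. ] [173.2 -61.   85.    0. ]
[ 161.5200276  -144.41345183] [314.56793417 -68.16282931]
```

View pics/w4.png

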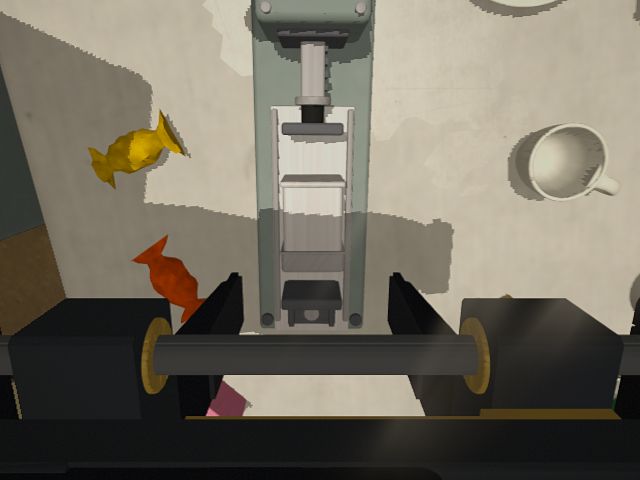

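The tin lies square between the rails, with gaps to the ram and the backstop (bead edge at (313,180), lid end at (312,270)). On to the sleeve.

Request:
{"method": "step_arm", "body": {"plan": [[[39, -14, 0, 0, 0.3], [78, -28, 0, 0, 0.3], [117, -42, 0, 0, 0.3], [150, -54, 0, 0, 0.3], [173, -60, 0, 0, 0.3], [173, -60, 0, 0, 0.3], [173, -60, 0, 0, 0.3]]]}}

```text
t: 7.68
eef_pos: [494.3, 93.1, 214.5]
tcp_rot: [-3.139, 0.0, 1.461]
ft_force: [0.3, 0.3, -0.2]
opening: 0.651
grip_force: 0.0
```

```bash
python3 - <<'E'
from h import *
s=env.state();print(s["t"],s["eef_pos"],s["tcp_rot"],s["opening"],rel((495.4,92.1,135),1.458))
i=env.read_camera("wrist");c=env.get_calibration("wrist")
print(proj("wrist",(495.4,92.1,187),c),proj("wrist",s["eef_pos"],c))
j=env.read_camera("scene")[150:290,170:340]
a=cv2.resize(i[200:480,100:540],(620,395));b=cv2.resize(j,(170*1,140))
o=np.zeros((590,790,3),np.uint8);o[:395,:620]=a;o[400:590,:231]=cv2.resize(j,(231,190));cv2.imwrite("pics/m5.png",o)
E
```

```text
7.6833 [494.33046172  93.09415721 214.53640117] [-3.13931773e+00  3.56265604e-04  1.46075680e+00] 0.6510598370186382 [-0.9  1.2 79.5  0.2]
[317.44323945 275.91118591] [314.94800608 296.13031718]
```

View pics/m5.png

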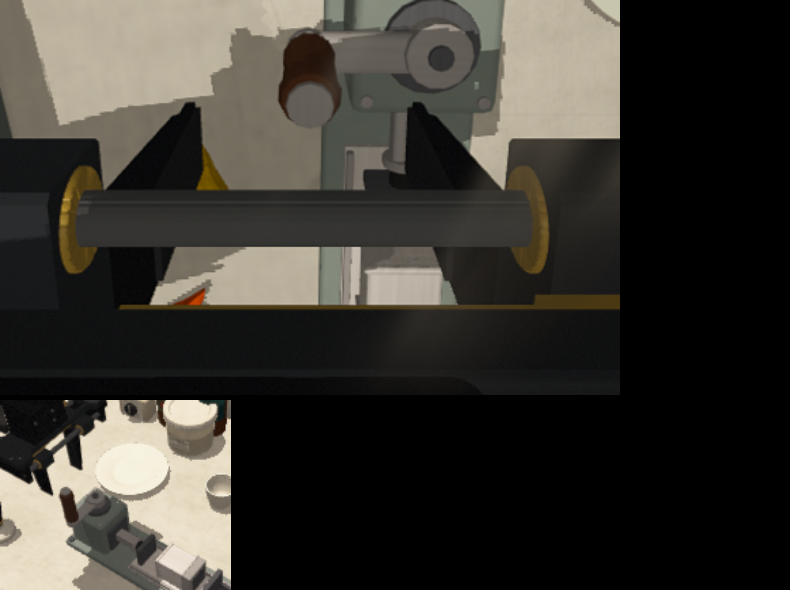

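The cap is at crop (311,104), i.e. pixel (321,274), against the predicted (317,276). The sleeve is between the fingers to within about 2 mm. Descend and grip.

Request:
{"method": "step_arm", "body": {"plan": [[[0, 1, 25, 0, 0.3], [0, 1, 50, 0, 0.3], [0, 1, 70, 0, 0.3], [0, 1, 80, 0, 0.3], [0, 1, 80, 0, 0.1], [0, 1, 80, 0, -0.2], [0, 1, 80, 0, -0.5], [0, 1, 80, 0, -0.8]]]}}

```text
t: 8.45
eef_pos: [496.6, 91.9, 136.9]
tcp_rot: [3.14, -0.0, 1.458]
ft_force: [-0.2, 0.5, 0.3]
opening: 0.427
grip_force: 0.0
```

Request:
{"method": "step_arm", "body": {"plan": [[[0, 0, 0, 0, -0.9], [0, 0, 0, 0, -0.9], [0, 0, 0, 0, -0.9], [0, 0, 0, 0, -0.9], [0, 0, 0, 0, -0.9], [0, 0, 0, 0, -0.9]]]}}

```text
t: 8.95
eef_pos: [496.2, 92.1, 136.4]
tcp_rot: [3.141, -0.0, 1.458]
ft_force: [-0.7, 1.1, 5.5]
opening: 0.233
grip_force: 30.0
```

```bash
python3 - <<'E'
from h import *
s=env.state();print(s["t"],s["eef_pos"],s["tcp_rot"],s["opening"],s["grip_force"],s["ft_force"])
E
```

```text
8.95 [496.20986753  92.09206072 136.37332965] [ 3.14086657e+00 -2.06803063e-04  1.45834528e+00] 0.2331480261071049 30.0007265486056 [-0.67104862  1.14950647  5.45455233]
```

Request:
{"method": "step_arm", "body": {"plan": [[[6, 0.3, 0, 0, -0.9], [14.9, 1.9, 0, 0, -0.9], [23.4, 4.7, 0, 0, -0.9], [33.9, 10.5, 0, 0, -0.9], [43, 18.2, 0, 0, -0.9], [43, 18.2, 0, 0, -0.9]]]}}

```text
t: 9.45
eef_pos: [520.8, 133.8, 136.3]
tcp_rot: [3.14, -0.001, 1.459]
ft_force: [-0.9, -0.4, 11.5]
opening: 0.232
grip_force: 30.0
```

```bash
cat >> h.py <<'E'
PH=1.458
def crank(C=np.array([496.2,92.1])+60*np.array([np.sin(PH),-np.cos(PH)])):
    s=env.state(); d=s["eef_pos"][:2]-C; X=np.array([np.cos(PH),np.sin(PH)]);Y=np.array([np.sin(PH),-np.cos(PH)])
    a,b=X@d,Y@d; r=np.hypot(a,b); th=np.arctan2(a,-b)%(2*np.pi)
    tg=np.cos(th)*X+np.sin(th)*Y; ra=np.sin(th)*X-np.cos(th)*Y; f=s["ft_force"]
    print("t %.2f th %.3f r %.1f z %.1f  Ftan %.2f Frad %.2f Fz %.2f op %.3f grip %.1f"%(s["t"],th,r,s["eef_pos"][2],tg@f[:2],ra@f[:2],f[2],s["opening"],s["grip_force"]))
E
python3 -c "from h import *;crank()"
```

```text
t 9.45 th 0.832 r 59.8 z 136.3  Ftan -1.01 Frad 0.18 Fz 11.49 op 0.232 grip 30.0
```

Request:
{"method": "step_arm", "body": {"plan": [[[7.5, 9.4, 0, 0, -0.9], [12.9, 20.1, 0, 0, -0.9], [16.1, 31.6, 0, 0, -0.9], [16.9, 43.5, 0, 0, -0.9], [15.4, 55.4, 0, 0, -0.9], [11.5, 66.8, 0, 0, -0.9], [5.5, 77.1, 0, 0, -0.9], [-2.5, 86, 0, 0, -0.9]]]}}

```text
t: 10.12
eef_pos: [604.4, 120.6, 136.3]
tcp_rot: [-3.141, -0.0, 1.459]
ft_force: [-5.1, -0.1, 8.7]
opening: 0.236
grip_force: 30.0
```

```bash
python3 -c "from h import *;crank()"
```

```text
t 10.12 th 2.401 r 60.0 z 136.3  Ftan -2.90 Frad -4.24 Fz 8.65 op 0.236 grip 30.0
```

Request:
{"method": "step_arm", "body": {"plan": [[[-9.6, 7.2, 0, 0, -0.9], [-20.4, 12.3, 0, 0, -0.9], [-32.1, 15.2, 0, 0, -0.9], [-44, 15.7, 0, 0, -0.9], [-55.9, 13.8, 0, 0, -0.9], [-67.1, 9.6, 0, 0, -0.9], [-77.2, 3.2, 0, 0, -0.9], [-77.2, 3.2, 0, 0, -0.9]]]}}

```text
t: 10.78
eef_pos: [598.3, 42.6, 136.4]
tcp_rot: [3.141, -0.001, 1.457]
ft_force: [0.9, 1.9, 3.8]
opening: 0.235
grip_force: 30.0
```

```bash
python3 -c "from h import *;crank()"
```

```text
t 10.78 th 3.817 r 60.3 z 136.4  Ftan -1.93 Frad -0.72 Fz 3.83 op 0.235 grip 30.0
```

Request:
{"method": "step_arm", "body": {"plan": [[[-6.7, -6, 0, 0, -0.9], [-12.4, -13, 0, 0, -0.9], [-17, -20.7, 0, 0, -0.9], [-20.4, -29, 0, 0, -0.9], [-20.4, -29, 0, 0, -0.9], [-20.4, -29, 0, 0, -0.9]]]}}

```text
t: 11.28
eef_pos: [568.0, 26.3, 136.4]
tcp_rot: [3.14, -0.0, 1.458]
ft_force: [2.4, -0.8, 5.7]
opening: 0.234
grip_force: 30.0
```

```bash
python3 -c "from h import *;crank()"
```

```text
t 11.28 th 4.396 r 60.3 z 136.4  Ftan -2.20 Frad 1.23 Fz 5.68 op 0.234 grip 30.0
```

Request:
{"method": "step_arm", "body": {"plan": [[[-2.1, -8.7, 0, 0, -0.9], [-2.9, -17.7, 0, 0, -0.9], [-2.3, -26.7, 0, 0, -0.9], [-0.4, -35.5, 0, 0, -0.9], [-0.4, -35.5, 0, 0, -0.9], [-0.4, -35.5, 0, 0, -0.9]]]}}

```text
t: 11.78
eef_pos: [533.0, 29.6, 136.4]
tcp_rot: [3.139, 0.0, 1.459]
ft_force: [2.8, -5.2, 6.5]
opening: 0.236
grip_force: 30.0
```

```bash
python3 -c "from h import *;crank()"
```

```text
t 11.78 th 4.988 r 60.2 z 136.4  Ftan -4.56 Frad 3.74 Fz 6.51 op 0.236 grip 30.0
```

Request:
{"method": "step_arm", "body": {"plan": [[[2, -5.7, 0, 0, -0.9], [4.5, -11.1, 0, 0, -0.9], [4.5, -11.1, 0, 0, -0.9], [4.5, -11.1, 0, 0, -0.9]]]}}

```text
t: 12.12
eef_pos: [522.5, 35.3, 136.4]
tcp_rot: [3.14, 0.001, 1.459]
ft_force: [2.4, -6.6, 6.4]
opening: 0.235
grip_force: 30.0
```

```bash
python3 -c "from h import *;crank()"
```

```text
t 12.12 th 5.187 r 60.2 z 136.4  Ftan -5.62 Frad 4.20 Fz 6.38 op 0.235 grip 30.0
```

Request:
{"method": "step_arm", "body": {"plan": [[[3.1, -5.2, 0, 0, -0.9], [6.6, -10, 0, 0, -0.9], [6.6, -10, 0, 0, -0.9], [6.6, -10, 0, 0, -0.9]]]}}

```text
t: 12.45
eef_pos: [513.1, 43.0, 136.4]
tcp_rot: [3.14, 0.001, 1.459]
ft_force: [0.7, -6.4, 7.7]
opening: 0.235
grip_force: 30.0
```

```bash
python3 -c "from h import *;crank()"
```

```text
t 12.45 th 5.389 r 60.1 z 136.4  Ftan -5.03 Frad 4.00 Fz 7.65 op 0.235 grip 30.0
```

Request:
{"method": "step_arm", "body": {"plan": [[[4, -4.4, 0, 0, -0.9], [8.5, -8.5, 0, 0, -0.9], [8.5, -8.5, 0, 0, -0.9], [8.5, -8.5, 0, 0, -0.9]]]}}

```text
t: 12.78
eef_pos: [505.8, 52.1, 136.3]
tcp_rot: [3.14, 0.001, 1.459]
ft_force: [1.9, -10.1, 7.1]
opening: 0.236
grip_force: 30.0
```

```bash
python3 -c "from h import *;crank()"
```

```text
t 12.78 th 5.585 r 60.1 z 136.3  Ftan -9.43 Frad 4.01 Fz 7.14 op 0.236 grip 30.0
```

Request:
{"method": "step_arm", "body": {"plan": [[[2.4, -1.8, 0, 0, -0.9], [2.4, -1.8, 0, 0, -0.9], [2.4, -1.8, 0, 0, -0.9], [2.4, -1.8, 0, 0, -0.9], [2.4, -1.8, 0, 0, -0.9]]]}}

```text
t: 13.2
eef_pos: [504.4, 54.4, 136.3]
tcp_rot: [3.14, 0.001, 1.459]
ft_force: [1.5, -10.6, 8.2]
opening: 0.233
grip_force: 30.0
```

```bash
python3 -c "from h import *;crank()"
```

```text
t 13.20 th 5.629 r 60.0 z 136.3  Ftan -9.85 Frad 4.13 Fz 8.20 op 0.233 grip 30.0
```

Request:
{"method": "step_arm", "body": {"plan": [[[0, 0, 0, 0, -0.9], [-6.8, 5.8, 0, 0, -0.9], [-14.4, 15.1, 0, 0, -0.9], [-20.1, 25.7, 0, 0, -0.9], [-23.5, 37.2, 0, 0, -0.9], [-24.5, 49.1, 0, 0, -0.9], [-23.2, 61, 0, 0, -0.9], [-21.6, 66.8, 0, 0, -0.9]]]}}

```text
t: 13.87
eef_pos: [569.3, 26.4, 136.3]
tcp_rot: [3.139, -0.001, 1.458]
ft_force: [1.8, 0.9, 9.4]
opening: 0.231
grip_force: 30.0
```

```bash
python3 -c "from h import *;crank()"
```

```text
t 13.87 th 4.374 r 60.5 z 136.3  Ftan -1.98 Frad -0.50 Fz 9.42 op 0.231 grip 30.0
```

Request:
{"method": "step_arm", "body": {"plan": [[[4.8, 11, 0, 0, -0.9], [11.7, 20.8, 0, 0, -0.9], [20.4, 29, 0, 0, -0.9], [30.6, 35.4, 0, 0, -0.9], [41.8, 39.6, 0, 0, -0.9], [53.6, 41.5, 0, 0, -0.9], [65.6, 41, 0, 0, -0.9], [77.2, 38.1, 0, 0, -0.9]]]}}

```text
t: 14.53
eef_pos: [614.2, 99.7, 136.3]
tcp_rot: [-3.141, -0.0, 1.458]
ft_force: [-4.7, -0.2, 9.2]
opening: 0.234
grip_force: 30.0
```

Request:
{"method": "step_arm", "body": {"plan": [[[10.8, -5.1, 0, 0, -0.9], [20.4, -12.3, 0, 0, -0.9], [28.4, -21.2, 0, 0, -0.9], [34.5, -31.6, 0, 0, -0.9], [38.3, -42.9, 0, 0, -0.9], [39.9, -54.8, 0, 0, -0.9], [39, -66.7, 0, 0, -0.9], [35.8, -78.3, 0, 0, -0.9]]]}}

```text
t: 15.2
eef_pos: [540.0, 143.3, 136.3]
tcp_rot: [3.141, 0.0, 1.459]
ft_force: [1.9, -6.7, 7.1]
opening: 0.234
grip_force: 30.0
```

Request:
{"method": "step_arm", "body": {"plan": [[[-5.4, -10.7, 0, 0, -0.9], [-12.9, -20.1, 0, 0, -0.9], [-22, -27.8, 0, 0, -0.9], [-32.6, -33.5, 0, 0, -0.9], [-44, -37.1, 0, 0, -0.9], [-49.9, -38, 0, 0, -0.9], [-54.1, -38.3, 0, 0, -0.9], [-55.2, -38.3, 0, 0, -0.9]]]}}

```text
t: 15.87
eef_pos: [496.2, 92.2, 136.3]
tcp_rot: [3.141, -0.0, 1.458]
ft_force: [-0.1, -1.4, 9.4]
opening: 0.233
grip_force: 30.0
```

```bash
python3 -c "from h import *;crank()"
```

```text
t 15.87 th 0.001 r 60.1 z 136.3  Ftan -1.44 Frad -0.06 Fz 9.43 op 0.233 grip 30.0
```

The crank is back at rest. Release and withdraw.

Request:
{"method": "step_arm", "body": {"plan": [[[0, 0, 0, 0, -0.3], [0, 0, 0, 0, 0], [0, 0, 0, 0, 0.3], [0, 0, 0, 0, 0.3], [0, 0, 0, 0, 0.3], [0, 0, 0, 0, 0.3], [0, 0, 0, 0, 0.3]]]}}

```text
t: 16.45
eef_pos: [495.9, 92.8, 135.8]
tcp_rot: [-3.141, -0.0, 1.458]
ft_force: [1.5, -0.9, -0.2]
opening: 0.635
grip_force: 0.0
```

Request:
{"method": "step_arm", "body": {"plan": [[[0, 0, -20, 0, 0.3], [0, 0, -50, 0, 0.3], [0, 0, -85, 0, 0.3], [0, 0, -120, 0, 0.3], [-30, -10, -135, 0, 0.3], [-60, -20, -150, 0, 0.3], [-60, -20, -150, 0, 0.3], [-60, -20, -150, 0, 0.3]]]}}

```text
t: 17.12
eef_pos: [469.2, 34.6, 286.8]
tcp_rot: [3.14, -0.0, 1.456]
ft_force: [0.7, 0.2, 0.3]
opening: 0.652
grip_force: 0.0
```

```bash
python3 - <<'E'
from h import *
i=env.read_camera("wrist");c=env.get_calibration("wrist");cv2.imwrite("pics/w9.png",i)
crank()
# numeric check: compare scene with the initial picture away from press/arm, and sleeve patch
t0=cv2.imread("pics/top0.png").astype(int);t=env.read_camera("top").astype(int)
for n,(u,v) in dict(sleeve=(216,279),cup=(304,181),star=(367,204),tw=(278,337),sm=(332,333),spoon=(168,338)).items():
    print(n,np.abs(t0[v-15:v+15,u-15:u+15]-t[v-15:v+15,u-15:u+15]).mean().round(1))
E
```

```text
t 17.17 th 5.645 r 100.0 z 286.0  Ftan -0.66 Frad -0.24 Fz -0.11 op 0.647 grip 0.0
sleeve 73.3
cup 28.7
star 30.4
tw 33.4
sm 28.1
spoon 103.4
```

```bash
python3 -c "
from cell import env
print(env.job_done())"
```

```text
the job is handed in; nothing more can be done
None
```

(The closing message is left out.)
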